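# Load the resistor carrier under the spring flap of the test bay

## Task

Load the resistor carrier into the test bay: with one fingertip press the long side paddle down to hold the spring-closed flap wide open, and keep it so while the other fingertip pushes the carrier by its upright end plate along the track, under the flap, until it is home against the stop inside. Only then let go, so that the flap springs fully shut behind the resistor block. Do not grip or lift the carrier, never let the flap down on the block, and leave the other things on the bench where they are.

Things in the scene. Friction and masses are not known exactly. Their poses are not given: they have to be found in the camera images.
- bay: Grey steel test bay, fixed to the bench; place and heading vary. Origin on the bench (z 0) under the flap's front face, on the track's centre line; x = push direction, y left, z up ('bay' coordinates, mm). Track bed 6 thick, x -235 to 80; guide strips outside y +-17.5, top z 14, 1.5 clear of the carrier each side. Hinge bearings 30 tall at y 48, x -222 and 76. Flap and lid cover x 0 to 76.
- flap (a joint): Flap angle, rad: 0 shut, 0.70 fully open (hard stop). Flap, lid and paddle are one piece, rocking on a rod along bay x at y 48, z 20: pressing the paddle (left) down lifts the flap (right). 5 to 12 N holds it; released, it springs shut. The resistor block clears the flap only above 0.42: hold 0.5 or more, best over 0.6, while it passes. Open, the lid rises to 100 mm over bay x 0 to 76.
- flap_edge (a point): Middle of the lower edge of the flap's apron, a steel plate across the track (bay x 0 to 4). Shut, this edge is at z 20 mm: the carrier's tongue passes below it, its resistor block does not.
- paddle (a point): Middle of the press paddle's upper face, a flat steel plate left of the track, 205 mm along it (bay x -215 to -10), 58 mm wide (4 to 62 mm out from the hinge axis), 4 thick. Flap shut: it slopes up to the left by 0.70 rad. Flap fully open: it is level, upper face at z 26 mm over bay y 52 to 110. A finger can slide all along it.
- carrier: Resistor carrier, loose in the track, about 0.35 kg. Origin: middle of its underside (z 6 mm); x along the track to the bay. Black tongue 130 x 32 x 8 mm (x -65 to 65); aluminium resistor block on its front (x 15 to 65, 24 wide, top 28 above the origin); upright end plate at its rear. Starts with its origin at bay x -115 to -80; home, it is at bay x +2 (block against the stop).
- push_face (a point): Middle of the rear face of the carrier's upright aluminium end plate, the face to push on: 50 mm wide, from 11 to 45 mm above the carrier's underside, 65 mm behind its origin. Plate 8 thick. Home, this face lies at bay x -63, still outside the bay.
- stop (a point): Face of the stop wall inside the bay, at bay x 67, on the centre line: the front of the resistor block meets it when the carrier is home.
- lamp_a: Bystander: clear glass lamp standing upright in a white ceramic holder, 54 mm base, 122 mm tall, right of the track. Origin at its underside.
- lamp_b: Bystander: a second lamp like lamp_a, beyond the paddle, left of the bay. Origin at its underside.
- spare_block: Bystander: loose aluminium resistor block, 50 x 28 x 20 mm, right of the bay. Origin at its underside.
- fuse_block: Bystander: white ceramic fuse block, 45 x 30 x 32 mm, right of the track. Origin at its underside.
- screwdriver: Bystander: screwdriver lying left of the paddle, 170 mm long.
- terminal_cup: Bystander: small steel cup, 70 mm wide, 60 mm tall, far right. Origin at its underside.

How it is judged:
By the outcome, as a careful person would: the job done as asked, in the order asked, and still so for the second after the job is handed in, with the robot touching nothing.
It also fails if it takes over 42 s, if anything falls off the work surface, if the arm or the gripper's body presses on something with over 40 N, if the wrist force passes 120 N, or if a joint passes its speed limit or range.

## Robot

A 6-joint arm with a two-finger parallel gripper is mounted at the origin on the work surface. World frame = base frame: x ahead of the robot, y to its left, z up, the work surface at z = 0. Lengths are in m, angles in rad, forces in N, time in s.
With the tool pointing down it reaches from about 0.325 to 0.75 m from the base axis. Payload 7.6 kg.
Tool frame: the origin (TCP) lies on the front face of the gripper's body, between the roots of the fingers; the fingertips stand 73 mm ahead of it and the grasp point (between the pads) lies 54 mm ahead of it (manip.tcp_to_tips is the distance from the TCP to the fingertips, in m); z points along the fingers, y is the line along which they close (so a half turn about z gives the same grasp; the last joint's range is limited). The gripper opens to 85 mm and grips with 20 to 120 N. Pads are 22 mm wide; open, the fingers measure 114 mm over their backs; the gripper's body (76 mm by 85 mm) begins 54 mm behind the grasp point. The pads swing forward as they close: fully open they stand 13 mm farther back than shut.
Start: joints at [-1.229, 0.052, 1.401, -0, 1.689, -0.07], TCP at [0.21, -0.481, 0.304] pointing down, gripper open.
Joint ranges: [-2.9, 2.9], [-0.91, 2.17], [0.12, 2.37], [-1.06, 4.2], [0.26, 2.73], [-2.93, 2.93]. Speed limits (rad/s): [2.57, 2.57, 3.01, 3.14, 3.14, 3.14].

## Interface

Orientations are given as [roll, pitch, yaw] about the fixed x, y, z axes, in that order (R = Rz(yaw) Ry(pitch) Rx(roll)).
In Python, from plant import manip gives the robot as it stands.
- The arm moves only by the tool drive_tool, never from a script. Its argument "commands" is a list of rows, each an object of numbers: "dx", "dy", "dz": the shift along the tool's x, y, z in cm; "wx", "wy", "wz": the turn, a rotation vector about the tool's x, y, z in degrees; "grip": the finger opening in cm, from 0 to 8.54. A call has 1 to 20 rows; each row shifts and turns the commanded pose from where the row before left it, along the tool's axes as they then stand; what a row does not reach is not made up. A row lasts 1/10 s, in which the tool goes at most 50 mm and 8.59 degrees, less where a joint would pass 70% of its speed; a pose out of reach is approached as far as the arm can. A call is refused whole if a number of a shift passes 5 or a number of a turn 8.59, either way. A call with a gripper value outside its range is refused whole. The fingers move at their own pace and stop on an object; "squeeze" is the grip in N (left out, the last holds). Time passes only in rows, so rows that do not move let the fingers close. It gives the time, the measured TCP pose, the force, the opening and the grip force at its end, in the units of the state.
- manip.observe(): the state, without advancing time (a new reading comes with each control period).
- manip.camera(name): name is "scene" or "side" or "wrist"; returns a dict with "frame" (384x512x3 uint8, red, green, blue), "depth" (384x512 float32, m along the optical axis (not along the pixel's ray), 0 where there is no reading), "intrinsics" (3x3 intrinsics, pixels), "dist" ([k1, k2, p1, p2, k3] as OpenCV has them; the pictures are not rectified), "rvec" (rotation vector, rad) and "tvec" (3), from world to camera coordinates, as OpenCV has them. Camera axes: x right, y down, z forward; pixel columns grow to the right and rows downward; lengths in m; the calibration is good to about 2 mm. A picture is of the moment at which its call begins.
- manip.job_done(): hands the job in; it is judged then, once.
The state is a dict: "t": time; "qpos": joint angles; "joint_vel": joint speeds; "effort": joint torques, N m; "tool_pos": TCP position; "eef_rot": TCP orientation; "contact_force": force on the tool from outside, world axes, zero at the start; "wrist_torque": the same for the moment, N m; "finger_gap": opening from 0.0 (shut) to 1.0 (fully open); "gripper_force": force on a finger pad.
Only numpy, scipy, OpenCV 4.12 (cv2) and the standard library are available. Lean on these libraries where they do the work, as an engineer would, in place of code of your own. Each camera call takes 0.05 s, during which the arm holds its last target. There are 200 camera calls.

## Working session

There is one attempt and no reset: what is moved stays moved. The work goes in short steps, Python scripts to look and compute and a tool call to move; the robot and the scene stay as the last step left them, time stands still between calls to the robot, and variables do not carry over. Pictures are saved under pics/ and viewed, at most 10 in all, crops included, and the job is handed in when it is done.

Besides the shell and the picture viewer there is one more tool, called by a JSON object that holds its "name" and its "arguments", one argument or row to a line. drive_tool: Moves the arm, as the interface text tells. Its arguments: {"type":"object","properties":{"commands":{"type":"array","items":{"type":"object","properties":{"dx":{"type":"number"},"dy":{"type":"number"},"dz":{"type":"number"},"wx":{"type":"number"},"wy":{"type":"number"},"wz":{"type":"number"},"grip":{"type":"number"}}}},"squeeze":{"type":"number"}},"required":["commands"]}

```bash
ls; mkdir -p pics
python3 - <<'E'
from plant import manip
import cv2,numpy as np
for n in ("scene","side"):
    c=manip.camera(n); np.savez(f'{n}.npz',**c); cv2.imwrite(f'pics/{n}0.png',cv2.resize(c['frame'][:,:,::-1],(800,600)))
    print(n,cv2.Rodrigues(c['rvec'])[0].T@-c['tvec'])
print(manip.observe(),manip.tcp_to_tips)
E
```

```text
pics
scene [ 1.04475442 -0.61685334  1.05074821]
side [ 0.10249874 -0.88974338  0.89057534]
{'t': 0.1, 'qpos': array([-1.22927112e+00,  5.27578335e-02,  1.40161490e+00, -8.81386955e-06,
        1.68860529e+00, -7.02957090e-02]), 'joint_vel': array([ 1.33680841e-04, -7.65952368e-06, -3.34531693e-03,  1.36383841e-03,
        1.23694231e-03,  1.20323397e-03]), 'effort': array([ 1.11650454e-03, -3.82583892e+01, -3.60985887e+01, -5.57704504e-05,
        4.76845074e-03,  1.97905564e-06]), 'tool_pos': array([ 0.21011151, -0.48093907,  0.30316911]), 'eef_rot': array([-3.14021009e+00, -8.85729399e-05,  4.11819821e-01]), 'contact_force': array([-0.0087077 ,  0.18766234, -1.01055935]), 'wrist_torque': array([ 0.00104071,  0.01860308, -0.02234341]), 'gripper_force': 0.0, 'finger_gap': 0.9991025385755663} 0.0726
```

View pics/scene0.png

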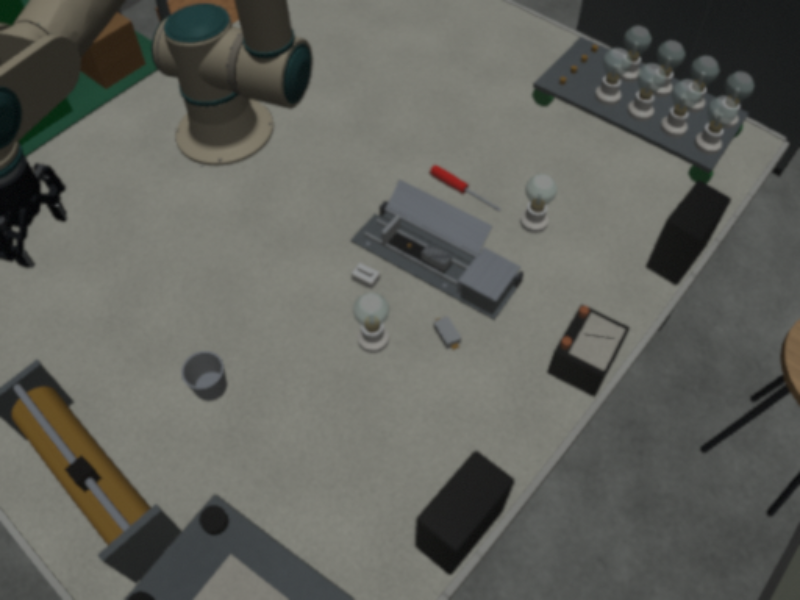

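View pics/side0.png

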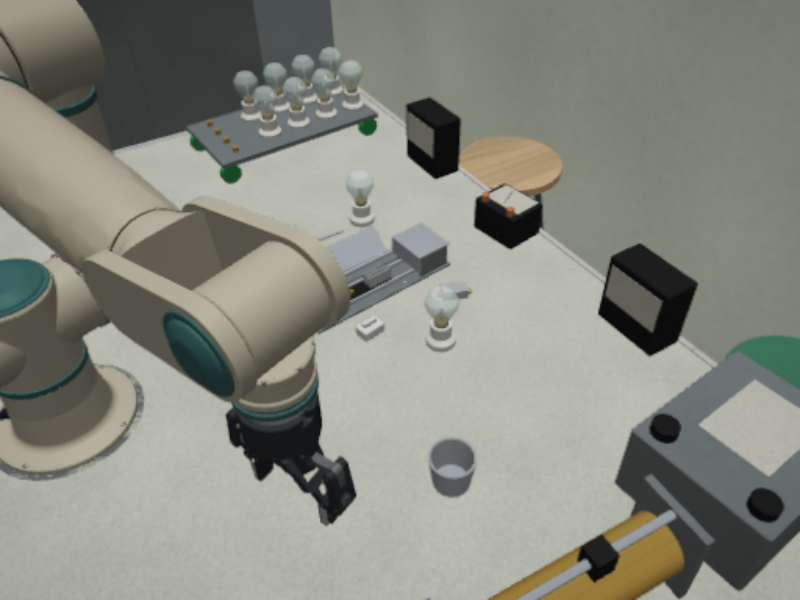

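The scene view (800x600) shows the bay from about (352,240) to (520,290), paddle at (437,215), carrier end plate at (390,228) and lid at (490,278). The lamps are at (373,335) and (536,215), the fuse block at (366,273) and the screwdriver at (465,187).

```bash
cat > h.py <<'E'
import cv2,numpy as np
def world(c,u,v,z=None):
    """pixel (native) -> world, by depth or at plane z"""
    p=cv2.undistortPoints(np.array([[[u,v]]],float),c['intrinsics'],c['dist'])[0,0]
    R=cv2.Rodrigues(c['rvec'])[0]; o=-R.T@c['tvec'].ravel(); d=R.T@np.array([p[0],p[1],1])
    if z is not None: return o+d*(z-o[2])/d[2]
    return o+d*c['depth'][int(round(v)),int(round(u))]
def cloud(c):
    h,w=c['depth'].shape; uu,vv=np.meshgrid(np.arange(w),np.arange(h))
    p=cv2.undistortPoints(np.stack([uu,vv],-1).reshape(-1,1,2).astype(float),c['intrinsics'],c['dist'])[:,0]
    R=cv2.Rodrigues(c['rvec'])[0]; d=c['depth'].ravel()
    P=(np.c_[p,np.ones(len(p))]*d[:,None]-c['tvec'].ravel())@R
    return P.reshape(h,w,3)
E
python3 - <<'E'
from h import *
c=np.load('scene.npz'); s=512/800
for n,u,v in [('padcen',437,217),('lidtop',495,270),('plate',392,226),('lampA',373,340),('lampB',536,222),('fuse',366,273),('spare',447,332),('bedcorner',354,240),('track far corner',497,314),('screw',465,187),('driver',430,170),('drivertip',498,209)]:
    print(n,world(c,u*s,v*s).round(3))
f=c['frame'][:,:,::-1][100:230,200:350]; cv2.imwrite('pics/crop1.png',cv2.resize(f,(690,598),interpolation=cv2.INTER_CUBIC))
E
```

```text
padcen [0.534 0.073 0.047]
lidtop [0.692 0.037 0.059]
plate [0.484 0.003 0.046]
lampA [ 0.612 -0.193  0.028]
lampB [0.673 0.201 0.025]
fuse [ 0.507 -0.095  0.023]
spare [ 0.694 -0.095  0.019]
bedcorner [ 0.429 -0.045  0.006]
track far corner [ 0.732 -0.     0.001]
screw [0.509 0.193 0.013]
driver [0.429 0.181 0.017]
drivertip [0.594 0.189 0.014]
```

View pics/crop1.png

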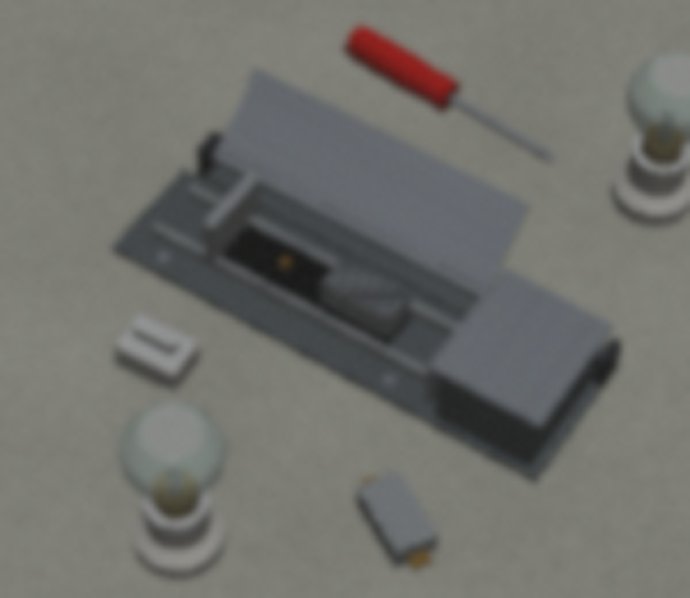

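The crop shows paddle corners at outer-left (256,70), outer-right (527,207), inner-left (215,165) and inner-right (495,280). The end plate top runs from (210,225) to (250,178).

```bash
cat >> h.py <<'E'
from scipy.optimize import least_squares
def b2w(p,P):
    x,y,t=p; P=np.atleast_2d(P); c,s=np.cos(t),np.sin(t)
    return np.c_[x+c*P[:,0]-s*P[:,1],y+s*P[:,0]+c*P[:,1],P[:,2]]
def w2b(p,P):
    x,y,t=p; P=np.atleast_2d(P); c,s=np.cos(t),np.sin(t); a,b=P[:,0]-x,P[:,1]-y
    return np.c_[c*a+s*b,-s*a+c*b,P[:,2]]
PAD=np.array([[-215,91.55,64.5],[-10,91.55,64.5],[-215,47.2,27.2],[-10,47.2,27.2]])/1000
def fit(c,uv,P,x0=(0.64,0.0,0.14)):
    f=lambda p:(cv2.projectPoints(b2w(p,P),c['rvec'],c['tvec'],c['intrinsics'],c['dist'])[0][:,0]-uv).ravel()
    r=least_squares(f,x0); return r.x,r.fun.reshape(-1,2)
E
python3 - <<'E'
from h import *
c=np.load('scene.npz'); k=4.6
uv=np.array([[256,70],[527,207],[215,165],[495,280]])/k-.5+[200,100]
p,r=fit(c,uv,PAD); print(p,r.round(1))
C=cloud(c); B=w2b(p,C.reshape(-1,3))
m=(abs(B[:,1]+0)<.03)&(B[:,2]>.042)&(B[:,2]<.06)&(B[:,0]<-.05)&(B[:,0]>-.23)
print(np.percentile(B[m],[0,5,50,95,100],axis=0).round(4))
print('start in bay',w2b(p,[0.21,-.481,.3]), 'hover',b2w(p,[-.12,.03,.4]))
E
```

```text
[0.65425179 0.02509346 0.15751467] [[-1.2  0.9]
 [ 1.3 -1. ]
 [ 0.  -1.8]
 [-0.2  1.7]]
[[-0.1811 -0.02    0.0432]
 [-0.1785 -0.0184  0.0442]
 [-0.1731  0.0041  0.0502]
 [-0.1698  0.0262  0.0545]
 [-0.169   0.0298  0.0558]]
start in bay [[-0.51813995 -0.43014095  0.3       ]] hover [[0.53103145 0.03589837 0.4       ]]
```

{"name": "drive_tool", "arguments": {
  "commands": [
    {"dz": -2, "wz": 7.3, "grip": 6.8},
    {"dz": -2, "wz": 7.3},
    {"dx": 2.5, "dy": -2.9, "dz": -0.4},
    {"dx": 2.5, "dy": -2.9, "dz": -0.4},
    {"dx": 2.5, "dy": -2.9, "dz": -0.4},
    {"dx": 2.5, "dy": -2.9, "dz": -0.4},
    {"dx": 2.5, "dy": -2.9, "dz": -0.4},
    {"dx": 2.5, "dy": -2.9, "dz": -0.4},
    {"dx": 2.5, "dy": -2.9, "dz": -0.4},
    {"dx": 2.5, "dy": -2.9, "dz": -0.4},
    {"dx": 2.5, "dy": -2.9, "dz": -0.4},
    {"dx": 2.5, "dy": -2.9, "dz": -0.4},
    {"dx": 2.5, "dy": -2.9, "dz": -0.4},
    {"dx": 2.5, "dy": -2.9, "dz": -0.4},
    {"dx": 2.5, "dy": -2.9, "dz": -0.4},
    {"dx": 2.5, "dy": -2.9},
    {"dx": 2.5, "dy": -2.9},
    {"dx": 2.5, "dy": -2.9},
    {},
    {}
  ]
}}

```text
invalid input
```

Run:
```python
from plant import manip
from h import *
c=manip.camera("wrist"); np.savez('wrist.npz',**c); cv2.imwrite('pics/wrist1.png',cv2.resize(c['frame'][:,:,::-1],(800,600),interpolation=cv2.INTER_CUBIC))
print(manip.observe()['tool_pos'],manip.observe()['eef_rot'],manip.observe()['contact_force'])
```

```text
[ 0.21011484 -0.48098085  0.30326259] [-3.14041503e+00 -1.05742333e-04  4.11745408e-01] [0.11299072 0.13026032 0.1195729 ]
```

View pics/wrist1.png

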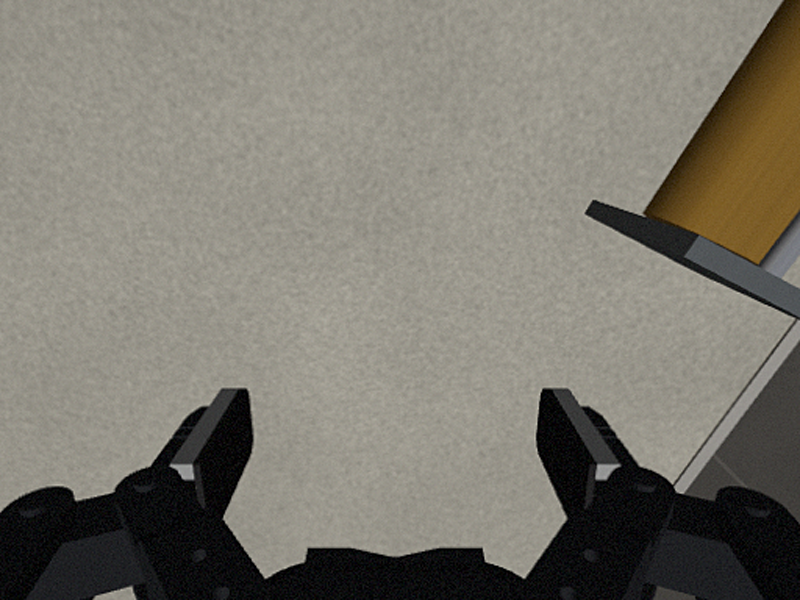

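The wrist view shows only bare bench between the fingers. The call was refused, probably because of the empty rows, so I'll use explicit values.

{"name": "drive_tool", "arguments": {
  "commands": [
    {"dz": -2, "wz": 7.3, "grip": 6.8},
    {"dz": -2, "wz": 7.3},
    {"dx": 2.5, "dy": -2.9, "dz": -0.4},
    {"dx": 2.5, "dy": -2.9, "dz": -0.4},
    {"dx": 2.5, "dy": -2.9, "dz": -0.4},
    {"dx": 2.5, "dy": -2.9, "dz": -0.4},
    {"dx": 2.5, "dy": -2.9, "dz": -0.4},
    {"dx": 2.5, "dy": -2.9, "dz": -0.4},
    {"dx": 2.5, "dy": -2.9, "dz": -0.4},
    {"dx": 2.5, "dy": -2.9, "dz": -0.4},
    {"dx": 2.5, "dy": -2.9, "dz": -0.4},
    {"dx": 2.5, "dy": -2.9, "dz": -0.4},
    {"dx": 2.5, "dy": -2.9, "dz": -0.4},
    {"dx": 2.5, "dy": -2.9, "dz": -0.4},
    {"dx": 2.5, "dy": -2.9, "dz": -0.4},
    {"dx": 2.5, "dy": -2.9},
    {"dz": 0},
    {"dz": 0}
  ]
}}

```text
invalid input
```

Run:
```python
from plant import manip
from h import *
c=manip.camera("wrist"); np.savez('wrist.npz',**c); cv2.imwrite('pics/wrist2.png',cv2.resize(c['frame'][:,:,::-1],(800,600),interpolation=cv2.INTER_CUBIC))
o=manip.observe();print(o['tool_pos'],o['eef_rot'],o['contact_force'],o['finger_gap'],o['t'])
print(cv2.Rodrigues(c['rvec'])[0].T@-c['tvec'].ravel())
```

```text
[ 0.21013044 -0.48099286  0.30340941] [-3.14067488e+00 -8.27477422e-05  4.11803869e-01] [ 0.22900842 -0.1200775  -0.18444118] 1.000369831967312 0.2
[ 0.28280938 -0.44889332  0.37358531]
```

View pics/wrist2.png

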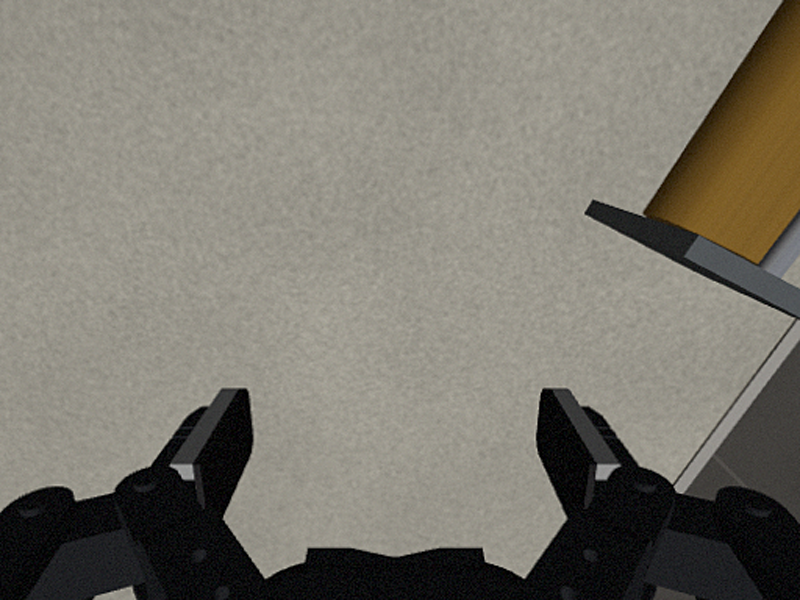

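Nothing moved, so the view is unchanged. I'll try one small row with every key.

{"name": "drive_tool", "arguments": {
  "commands": [
    {"dx": 0, "dy": 0, "dz": -2, "wx": 0, "wy": 0, "wz": 7.3, "grip": 6.8}
  ]
}}

```text
t: 0.3
tool_pos: [0.2099, -0.4805, 0.321]
eef_rot: [-3.136, 0.0, 0.283]
contact_force: [0.7, 0.2, 0.2]
finger_gap: 0.855
gripper_force: 0.0
```

{"name": "drive_tool", "arguments": {
  "commands": [
    {"dx": 0, "dy": 0, "dz": -2, "wx": 0, "wy": 0, "wz": 7.3, "grip": 6.8},
    {"dx": 2.5, "dy": -2.9, "dz": -0.4, "wx": 0, "wy": 0, "wz": 0, "grip": 6.8},
    {"dx": 2.5, "dy": -2.9, "dz": -0.4, "wx": 0, "wy": 0, "wz": 0, "grip": 6.8},
    {"dx": 2.5, "dy": -2.9, "dz": -0.4, "wx": 0, "wy": 0, "wz": 0, "grip": 6.8},
    {"dx": 2.5, "dy": -2.9, "dz": -0.4, "wx": 0, "wy": 0, "wz": 0, "grip": 6.8},
    {"dx": 2.5, "dy": -2.9, "dz": -0.4, "wx": 0, "wy": 0, "wz": 0, "grip": 6.8},
    {"dx": 2.5, "dy": -2.9, "dz": -0.4, "wx": 0, "wy": 0, "wz": 0, "grip": 6.8},
    {"dx": 2.5, "dy": -2.9, "dz": -0.4, "wx": 0, "wy": 0, "wz": 0, "grip": 6.8},
    {"dx": 2.5, "dy": -2.9, "dz": -0.4, "wx": 0, "wy": 0, "wz": 0, "grip": 6.8},
    {"dx": 2.5, "dy": -2.9, "dz": -0.4, "wx": 0, "wy": 0, "wz": 0, "grip": 6.8},
    {"dx": 2.5, "dy": -2.9, "dz": -0.4, "wx": 0, "wy": 0, "wz": 0, "grip": 6.8},
    {"dx": 2.5, "dy": -2.9, "dz": -0.4, "wx": 0, "wy": 0, "wz": 0, "grip": 6.8},
    {"dx": 2.5, "dy": -2.9, "dz": -0.4, "wx": 0, "wy": 0, "wz": 0, "grip": 6.8},
    {"dx": 0, "dy": -2.9, "dz": 0, "wx": 0, "wy": 0, "wz": 0, "grip": 6.8},
    {"dx": 0, "dy": -2.9, "dz": 0, "wx": 0, "wy": 0, "wz": 0, "grip": 6.8},
    {"dx": 0, "dy": -2.9, "dz": 0, "wx": 0, "wy": 0, "wz": 0, "grip": 6.8},
    {"dx": 0, "dy": 0, "dz": 0, "wx": 0, "wy": 0, "wz": 0, "grip": 6.8},
    {"dx": 0, "dy": 0, "dz": 0, "wx": 0, "wy": 0, "wz": 0, "grip": 6.8}
  ]
}}

```text
t: 2.1
tool_pos: [0.4384, -0.0043, 0.3918]
eef_rot: [3.141, 0.0, 0.158]
contact_force: [-0.3, -0.4, 0.0]
finger_gap: 0.795
gripper_force: 0.0
```

Run:
```python
from plant import manip
from h import *
c=manip.camera("wrist"); np.savez('wrist.npz',**c); cv2.imwrite('pics/wrist3.png',cv2.resize(c['frame'][:,:,::-1],(800,600),interpolation=cv2.INTER_CUBIC))
```

```text
(no output)
```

View pics/wrist3.png

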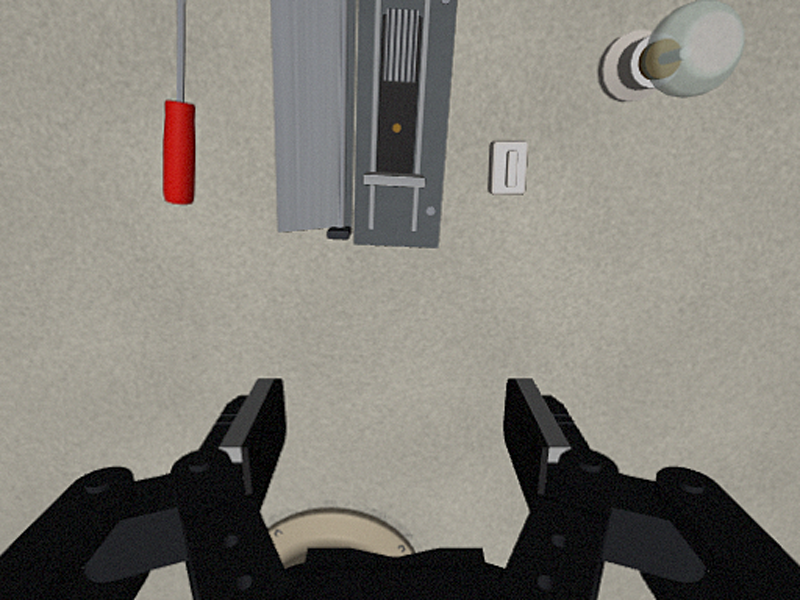

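The wrist view shows the bed's rear edge at (355,244)-(439,248), and the strips at (371,230)/(415,232) running to (388,0)/(430,0). The end plate top's rear edge is at (364,184)-(425,187), and the paddle's rear outer corner is at (278,233).

Run:
```python
from h import *
c=np.load('wrist.npz'); k=800/512
W=lambda u,v,z:world(c,(u+.5)/k-.5,(v+.5)/k-.5,z)
for n,u,v,z in [('bedL',355,244,.006),('bedR',439,248,.006),('sL',372,229,.014),('sR',415,232,.014),('sL2',387,10,.014),('sR2',429,10,.014),('bedR2',457,1,.006),('bedL2',357,1,.006),('padOuter',278,233,.0645),('padOuter2',271,1,.0645),('plateL',364,184,.051),('plateR',425,187,.051)]:
    w=W(u,v,z); print(n,w.round(4),w2b((.65425,.02509,.1575),w).round(4))
C=cloud(c)[::2,::2].reshape(-1,3)
B=w2b((.65425,.02509,.1575),C)
m=(abs(B[:,1])<.03)&(B[:,2]>.046)&(B[:,2]<.06)&(B[:,0]<-.1)&(B[:,0]>-.23)
print(np.percentile(B[m],[0,5,50,95,100],axis=0).round(4))
```

```text
bedL [0.4121 0.0289 0.006 ] [[-0.2385  0.0417  0.006 ]]
bedR [ 0.4208 -0.0495  0.006 ] [[-0.2423 -0.0371  0.006 ]]
sL [0.4302 0.0151 0.014 ] [[-0.2228  0.0253  0.014 ]]
sR [ 0.4337 -0.0241  0.014 ] [[-0.2256 -0.014   0.014 ]]
sL2 [0.6061 0.0285 0.014 ] [[-0.0471  0.0109  0.014 ]]
sR2 [ 0.6113 -0.0046  0.014 ] [[-0.047  -0.0226  0.014 ]]
bedR2 [ 0.6228 -0.026   0.006 ] [[-0.0391 -0.0455  0.006 ]]
bedL2 [0.6101 0.0537 0.006 ] [[-0.0391  0.0352  0.006 ]]
padOuter [0.4247 0.0891 0.0645] [[-0.2167  0.0992  0.0645]]
padOuter2 [0.5885 0.1075 0.0645] [[-0.0521  0.0917  0.0645]]
plateL [0.4728 0.0263 0.051 ] [[-0.179   0.0296  0.051 ]]
plateR [ 0.4783 -0.0231  0.051 ] [[-0.1814 -0.02    0.051 ]]
[[-0.1796 -0.0177  0.0467]
 [-0.1796 -0.0152  0.0496]
 [-0.1769  0.0065  0.0512]
 [-0.1721  0.0255  0.0525]
 [-0.172   0.028   0.0527]]
```

Refined pose: yaw 0.113, bay origin (0.649, 0.021), push face at bay x of about -175. I'll hover above and behind the plate.

{"name": "drive_tool", "arguments": {
  "commands": [
    {"dx": 0.8, "dy": -2.1, "dz": 3, "wx": 0, "wy": 0, "wz": 2.6, "grip": 6.8},
    {"dx": 0.9, "dy": -2.1, "dz": 3, "wx": 0, "wy": 0, "wz": 0, "grip": 6.8},
    {"dx": 0, "dy": 0, "dz": 3.5, "wx": 0, "wy": 0, "wz": 0, "grip": 6.8},
    {"dx": 0, "dy": 0, "dz": 3.5, "wx": 0, "wy": 0, "wz": 0, "grip": 6.8},
    {"dx": 0, "dy": 0, "dz": 3.5, "wx": 0, "wy": 0, "wz": 0, "grip": 6.8},
    {"dx": 0, "dy": 0, "dz": 3.5, "wx": 0, "wy": 0, "wz": 0, "grip": 6.8},
    {"dx": 0, "dy": 0, "dz": 0, "wx": 0, "wy": 0, "wz": 0, "grip": 6.8},
    {"dx": 0, "dy": 0, "dz": 0, "wx": 0, "wy": 0, "wz": 0, "grip": 6.8}
  ]
}}

```text
t: 2.95
tool_pos: [0.45, 0.0386, 0.1926]
eef_rot: [3.141, 0.0, 0.11]
contact_force: [-0.1, -0.0, 0.4]
finger_gap: 0.797
gripper_force: 0.0
```

Run:
```python
from plant import manip
from h import *
o=manip.observe();print(o['tool_pos'],o['eef_rot'],o['contact_force'],o['finger_gap'],w2b((.6494,.0213,.113),o['tool_pos']))
c=manip.camera("wrist"); np.savez('wrist.npz',**c); cv2.imwrite('pics/wrist4.png',cv2.resize(c['frame'][:,:,::-1],(800,600),interpolation=cv2.INTER_CUBIC))
```

```text
[0.44995816 0.0386184  0.19255954] [3.14146162e+00 4.23270357e-04 1.10435911e-01] [-0.13434709 -0.02433646  0.40955831] 0.796669471380418 [[-0.19621704  0.03969694  0.19255954]]
```

View pics/wrist4.png

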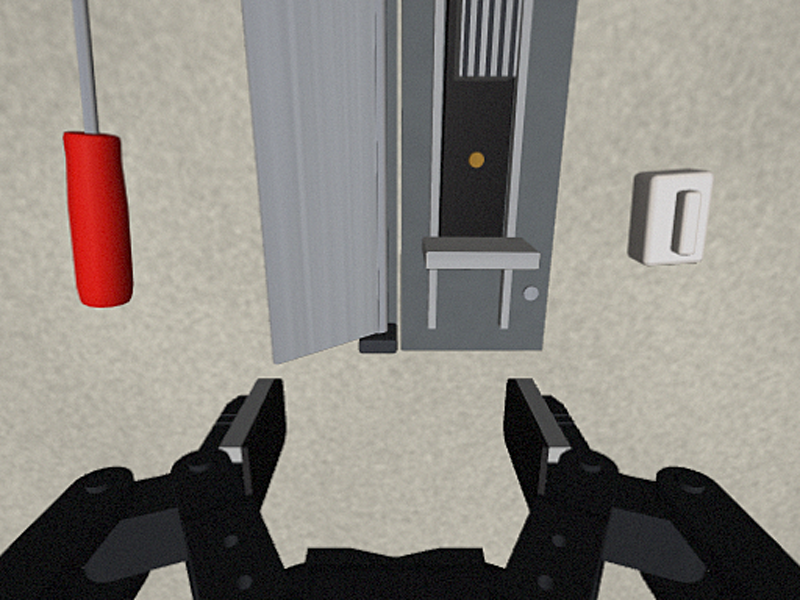

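Near view: the plate's top rear edge is at (428,269)-(540,266), the bed's rear edge at (402,350)-(543,349), and the paddle's rear outer corner at (275,363). The outer edge meets the image top at (241,0).

Run:
```python
from h import *
c=np.load('wrist.npz'); k=800/512
W=lambda u,v,z:world(c,(u+.5)/k-.5,(v+.5)/k-.5,z)
for n,u,v,z in [('bedL',402,350,.006),('bedR',543,349,.006),('bedR2',578,1,.006),('bedL2',403,1,.006),('sL',432,328,.014),('sR',505,328,.014),('padOuter',275,363,.0645),('padOuter2',241,1,.0645),('plateL',428,269,.051),('plateR',540,266,.051)]:
    w=W(u,v,z); print(n,w.round(4),w2b((.6494,.0213,.113),w).round(4))
R=cv2.Rodrigues(c['rvec'])[0];print('cam',w2b((.6494,.0213,.113),R.T@-c['tvec'].ravel()))
C=cloud(c); 
for u,v in [(262,385),(514,385),(270,385),(522,385),(235,450),(558,450)]: # finger tips
    print('finger',w2b((.6494,.0213,.113),C[int(v/k),int(u/k)]).round(4))
```

```text
bedL [0.4125 0.0302 0.006 ] [[-0.2344  0.0356  0.006 ]]
bedR [ 0.4219 -0.0489  0.006 ] [[-0.234  -0.0441  0.006 ]]
bedR2 [ 0.5933 -0.0291  0.006 ] [[-0.0614 -0.0438  0.006 ]]
bedL2 [0.5848 0.0497 0.006 ] [[-0.061   0.0356  0.006 ]]
sL [0.4308 0.0161 0.014 ] [[-0.2178  0.0195  0.014 ]]
sR [ 0.4351 -0.023   0.014 ] [[-0.2179 -0.0199  0.014 ]]
padOuter [0.4266 0.0891 0.0645] [[-0.2137  0.0925  0.0645]]
padOuter2 [0.5656 0.1056 0.0645] [[-0.0737  0.0932  0.0645]]
plateL [0.473  0.0263 0.051 ] [[-0.1747  0.0249  0.051 ]]
plateR [ 0.4798 -0.0225  0.051 ] [[-0.1735 -0.0244  0.051 ]]
cam [[-0.11680784  0.03966143  0.2628296 ]]
finger [[-0.1859  0.078   0.1355]]
finger [[-0.1863  0.0057  0.1351]]
finger [[-0.1856  0.0756  0.1361]]
finger [[-0.1859  0.0032  0.1358]]
finger [[-0.1864  0.0765  0.1655]]
finger [[-0.1867  0.0021  0.1653]]
```

{"name": "drive_tool", "arguments": {
  "commands": [
    {"dx": 0, "dy": 0, "dz": 1.5, "wx": 0, "wy": 0, "wz": 0, "grip": 6.8},
    {"dx": 0, "dy": 0, "dz": 1.5, "wx": 0, "wy": 0, "wz": 0, "grip": 6.8},
    {"dx": 0, "dy": 0, "dz": 1.5, "wx": 0, "wy": 0, "wz": 0, "grip": 6.8},
    {"dx": 0, "dy": 0, "dz": 1.0, "wx": 0, "wy": 0, "wz": 0, "grip": 6.8},
    {"dx": 0, "dy": 0, "dz": 0.8, "wx": 0, "wy": 0, "wz": 0, "grip": 6.8},
    {"dx": 0, "dy": 0, "dz": 0.7, "wx": 0, "wy": 0, "wz": 0, "grip": 6.8},
    {"dx": 0, "dy": 0, "dz": 0, "wx": 0, "wy": 0, "wz": 0, "grip": 6.8}
  ]
}}

```text
t: 3.7
tool_pos: [0.4496, 0.0392, 0.1216]
eef_rot: [3.142, 0.001, 0.111]
contact_force: [-0.1, -0.0, 0.0]
finger_gap: 0.795
gripper_force: 0.0
```

{"name": "drive_tool", "arguments": {
  "commands": [
    {"dx": 0, "dy": 0, "dz": 0.5, "wx": 0, "wy": 0, "wz": 0, "grip": 6.8},
    {"dx": 0, "dy": 0, "dz": 0.5, "wx": 0, "wy": 0, "wz": 0, "grip": 6.8},
    {"dx": 0, "dy": 0, "dz": 0, "wx": 0, "wy": 0, "wz": 0, "grip": 6.8}
  ]
}}

```text
t: 4.0
tool_pos: [0.45, 0.0393, 0.1119]
eef_rot: [3.141, -0.001, 0.111]
contact_force: [1.3, -1.7, 3.3]
finger_gap: 0.793
gripper_force: 1.4
```

{"name": "drive_tool", "arguments": {
  "commands": [
    {"dx": 0, "dy": 0, "dz": 0.4, "wx": 0, "wy": 0, "wz": 0, "grip": 6.8},
    {"dx": 0, "dy": 0, "dz": 0.4, "wx": 0, "wy": 0, "wz": 0, "grip": 6.8},
    {"dx": 0, "dy": 0, "dz": 0.4, "wx": 0, "wy": 0, "wz": 0, "grip": 6.8},
    {"dx": 0, "dy": 0, "dz": 0.3, "wx": 0, "wy": 0, "wz": 0, "grip": 6.8},
    {"dx": 0, "dy": 0, "dz": 0, "wx": 0, "wy": 0, "wz": 0, "grip": 6.8}
  ]
}}

```text
t: 4.5
tool_pos: [0.4499, 0.0397, 0.0968]
eef_rot: [-3.141, -0.001, 0.112]
contact_force: [-0.9, 2.8, 5.1]
finger_gap: 0.795
gripper_force: 2.5
```

```bash
cat > look.py <<'E'
from plant import manip
from h import *
p=(.6494,.0213,.113)
o=manip.observe();print(o['tool_pos'],o['contact_force'].round(1),w2b(p,o['tool_pos']).round(4),o['t'])
c=manip.camera("wrist"); B=w2b(p,cloud(c).reshape(-1,3))
m=(B[:,0]>-.12)&(B[:,0]<-.03)&(B[:,1]>.055)&(B[:,1]<.1)&(B[:,2]<.09)
a,b=np.polyfit(B[m,1],B[m,2],1); print('paddle slope',np.arctan(a),'open',.70-np.arctan(a),'z at y.08',a*.08+b)
m=(abs(B[:,1])<.02)&(B[:,2]>.047)&(B[:,2]<.056)&(B[:,0]<-.03)&(B[:,0]>-.19)
print('plate x',np.percentile(B[m,0],[2,50,98]).round(4),m.sum())
E
python3 look.py
```

```text
[0.44985402 0.0396532  0.09682853] [-0.9  2.8  5.1] [[-0.1962  0.0407  0.0968]] 4.5
paddle slope 0.166815255996921 open 0.5331847440030789 z at y.08 0.03174790742858182
plate x [-0.1896 -0.1703 -0.1666] 2454
```

{"name": "drive_tool", "arguments": {
  "commands": [
    {"dx": 0, "dy": 0, "dz": 0.2, "wx": 0, "wy": 0, "wz": 0, "grip": 6.8},
    {"dx": 0, "dy": 0, "dz": 0.2, "wx": 0, "wy": 0, "wz": 0, "grip": 6.8},
    {"dx": 0, "dy": 0, "dz": 0.1, "wx": 0, "wy": 0, "wz": 0, "grip": 6.8},
    {"dx": 0, "dy": 0, "dz": 0, "wx": 0, "wy": 0, "wz": 0, "grip": 6.8}
  ]
}}

```text
t: 4.95
tool_pos: [0.4499, 0.04, 0.0921]
eef_rot: [-3.14, -0.001, 0.112]
contact_force: [0.1, 4.9, 6.7]
finger_gap: 0.798
gripper_force: 3.1
```

```bash
python3 look.py
```

```text
[0.44987997 0.04004662 0.0921333 ] [0.1 4.9 6.7] [[-0.1961  0.0411  0.0921]] 4.95
paddle slope 0.026529466523018165 open 0.6734705334769818 z at y.08 0.027182095025305365
plate x [-0.1897 -0.1704 -0.1666] 2692
```

{"name": "drive_tool", "arguments": {
  "commands": [
    {"dx": 0.5, "dy": 0, "dz": 0.05, "wx": 0, "wy": 0, "wz": 0, "grip": 6.8},
    {"dx": 0.5, "dy": 0, "dz": 0, "wx": 0, "wy": 0, "wz": 0, "grip": 6.8},
    {"dx": 0.3, "dy": 0, "dz": 0, "wx": 0, "wy": 0, "wz": 0, "grip": 6.8},
    {"dx": 0.5, "dy": 0, "dz": 0, "wx": 0, "wy": 0, "wz": 0, "grip": 6.8},
    {"dx": 0.5, "dy": 0, "dz": 0, "wx": 0, "wy": 0, "wz": 0, "grip": 6.8},
    {"dx": 0.5, "dy": 0, "dz": 0, "wx": 0, "wy": 0, "wz": 0, "grip": 6.8},
    {"dx": 0.5, "dy": 0, "dz": 0, "wx": 0, "wy": 0, "wz": 0, "grip": 6.8}
  ]
}}

```text
t: 5.7
tool_pos: [0.4813, 0.0429, 0.0912]
eef_rot: [-3.141, 0.005, 0.112]
contact_force: [-10.0, -1.3, 12.8]
finger_gap: 0.793
gripper_force: 6.9
```

```bash
python3 look.py
```

```text
[0.48129373 0.04291479 0.09123174] [-10.   -1.3  12.8] [[-0.1646  0.0404  0.0912]] 5.7
paddle slope -0.0022965415736738307 open 0.7022965415736738 z at y.08 0.026263691277626858
plate x [-0.1719 -0.1505 -0.1463] 2807
```

{"name": "drive_tool", "arguments": {
  "commands": [
    {"dx": 0.6, "dy": 0, "dz": 0, "wx": 0, "wy": 0, "wz": 0, "grip": 6.8},
    {"dx": 0.6, "dy": 0, "dz": 0, "wx": 0, "wy": 0, "wz": 0, "grip": 6.8},
    {"dx": 0.6, "dy": 0, "dz": 0, "wx": 0, "wy": 0, "wz": 0, "grip": 6.8},
    {"dx": 0.6, "dy": 0, "dz": 0, "wx": 0, "wy": 0, "wz": 0, "grip": 6.8},
    {"dx": 0.6, "dy": 0, "dz": 0, "wx": 0, "wy": 0, "wz": 0, "grip": 6.8},
    {"dx": 0.6, "dy": 0, "dz": 0, "wx": 0, "wy": 0, "wz": 0, "grip": 6.8}
  ]
}}

```text
t: 6.35
tool_pos: [0.5171, 0.047, 0.0912]
eef_rot: [-3.141, 0.005, 0.112]
contact_force: [-10.1, -1.0, 12.0]
finger_gap: 0.792
gripper_force: 6.9
```

```bash
python3 look.py
```

```text
[0.51711521 0.04697965 0.09121794] [-10.1  -1.   12. ] [[-0.1285  0.0404  0.0912]] 6.35
paddle slope 0.23717217966389792 open 0.46282782033610204 z at y.08 0.033016951476782914
plate x [-0.136  -0.1144 -0.1102] 2824
```

```bash
sed -i 's/(B\[:,0\]>-.12)&(B\[:,0\]<-.03)/(B[:,0]>-.05)\&(B[:,0]<-.015)/; s/(B\[:,2\]<.09)/(B[:,2]<.07)/' look.py; python3 look.py
```

```text
[0.51792279 0.04703313 0.0913319 ] [-5.9 -0.2  6.6] [[-0.1277  0.0404  0.0913]] 6.4
paddle slope -0.001046553747864049 open 0.701046553747864 z at y.08 0.026276908722099854
plate x [-0.1351 -0.1135 -0.1093] 2803
```

Still fully open; the earlier reading was contaminated by the finger. I'll continue pushing.

{"name": "drive_tool", "arguments": {
  "commands": [
    {"dx": 0.6, "dy": 0, "dz": 0.01, "wx": 0, "wy": 0, "wz": 0, "grip": 6.8},
    {"dx": 0.6, "dy": 0, "dz": 0.01, "wx": 0, "wy": 0, "wz": 0, "grip": 6.8},
    {"dx": 0.6, "dy": 0, "dz": 0.01, "wx": 0, "wy": 0, "wz": 0, "grip": 6.8},
    {"dx": 0.6, "dy": 0, "dz": 0, "wx": 0, "wy": 0, "wz": 0, "grip": 6.8},
    {"dx": 0.6, "dy": 0, "dz": 0, "wx": 0, "wy": 0, "wz": 0, "grip": 6.8},
    {"dx": 0.6, "dy": 0, "dz": 0, "wx": 0, "wy": 0, "wz": 0, "grip": 6.8},
    {"dx": 0.6, "dy": 0, "dz": 0, "wx": 0, "wy": 0, "wz": 0, "grip": 6.8}
  ]
}}

```text
t: 7.15
tool_pos: [0.5589, 0.0516, 0.0913]
eef_rot: [-3.141, 0.005, 0.112]
contact_force: [-10.8, -0.9, 13.0]
finger_gap: 0.798
gripper_force: 7.4
```

```bash
python3 look.py
```

```text
[0.55894264 0.05164045 0.09125279] [-10.8  -0.9  13. ] [[-0.0865  0.0403  0.0913]] 7.15
paddle slope -0.0021984486041381197 open 0.702198448604138 z at y.08 0.026259918010038324
plate x [-0.0942 -0.0724 -0.0681] 2818
```

{"name": "drive_tool", "arguments": {
  "commands": [
    {"dx": 0.3, "dy": 0, "dz": 0, "wx": 0, "wy": 0, "wz": 0, "grip": 6.8},
    {"dx": 0.3, "dy": 0, "dz": 0, "wx": 0, "wy": 0, "wz": 0, "grip": 6.8},
    {"dx": 0.3, "dy": 0, "dz": 0, "wx": 0, "wy": 0, "wz": 0, "grip": 6.8},
    {"dx": 0.1, "dy": 0, "dz": 0, "wx": 0, "wy": 0, "wz": 0, "grip": 6.8}
  ]
}}

```text
t: 7.6
tool_pos: [0.5687, 0.0527, 0.0912]
eef_rot: [-3.141, 0.005, 0.112]
contact_force: [-14.5, -2.3, 16.3]
finger_gap: 0.793
gripper_force: 8.4
```

{"name": "drive_tool", "arguments": {
  "commands": [
    {"dx": 0.1, "dy": 0, "dz": 0, "wx": 0, "wy": 0, "wz": 0, "grip": 6.8},
    {"dx": 0.1, "dy": 0, "dz": 0, "wx": 0, "wy": 0, "wz": 0, "grip": 6.8}
  ]
}}

```text
t: 7.8
tool_pos: [0.5708, 0.0529, 0.0913]
eef_rot: [-3.141, 0.004, 0.112]
contact_force: [-10.6, -1.5, 12.6]
finger_gap: 0.798
gripper_force: 6.6
```

{"name": "drive_tool", "arguments": {
  "commands": [
    {"dx": 0.1, "dy": 0, "dz": 0, "wx": 0, "wy": 0, "wz": 0, "grip": 6.8},
    {"dx": 0.1, "dy": 0, "dz": 0, "wx": 0, "wy": 0, "wz": 0, "grip": 6.8}
  ]
}}

```text
t: 8.0
tool_pos: [0.5724, 0.0531, 0.0912]
eef_rot: [-3.141, 0.005, 0.112]
contact_force: [-15.6, -2.3, 16.2]
finger_gap: 0.797
gripper_force: 9.7
```

{"name": "drive_tool", "arguments": {
  "commands": [
    {"dx": 0.1, "dy": 0, "dz": 0, "wx": 0, "wy": 0, "wz": 0, "grip": 6.8},
    {"dx": 0, "dy": 0, "dz": 0, "wx": 0, "wy": 0, "wz": 0, "grip": 6.8}
  ]
}}

```text
t: 8.2
tool_pos: [0.5727, 0.0531, 0.0912]
eef_rot: [-3.141, 0.008, 0.112]
contact_force: [-18.7, -1.8, 17.7]
finger_gap: 0.795
gripper_force: 10.7
```

```bash
python3 look.py
```

```text
[0.57265394 0.05311534 0.09124998] [-18.7  -1.8  17.7] [[-0.0727  0.0403  0.0912]] 8.2
paddle slope -0.001580683438099233 open 0.7015806834380992 z at y.08 0.026273946467681837
plate x [-0.0805 -0.0588 -0.0546] 2817
```

{"name": "drive_tool", "arguments": {
  "commands": [
    {"dx": 0.1, "dy": 0, "dz": 0, "wx": 0, "wy": 0, "wz": 0, "grip": 6.8},
    {"dx": 0, "dy": 0, "dz": 0, "wx": 0, "wy": 0, "wz": 0, "grip": 6.8}
  ]
}}

```text
t: 8.45
tool_pos: [0.5729, 0.0532, 0.0913]
eef_rot: [-3.141, 0.011, 0.111]
contact_force: [-24.5, -2.5, 21.4]
finger_gap: 0.802
gripper_force: 14.5
```

The force rises with no motion, so the carrier is home. I'll back off the plate while still holding the paddle, then check.

{"name": "drive_tool", "arguments": {
  "commands": [
    {"dx": -0.3, "dy": 0, "dz": 0, "wx": 0, "wy": 0, "wz": 0, "grip": 6.8},
    {"dx": -0.4, "dy": 0, "dz": 0, "wx": 0, "wy": 0, "wz": 0, "grip": 6.8},
    {"dx": -0.5, "dy": 0, "dz": 0, "wx": 0, "wy": 0, "wz": 0, "grip": 6.8},
    {"dx": -0.4, "dy": 0, "dz": 0, "wx": 0, "wy": 0, "wz": 0, "grip": 6.8},
    {"dx": 0, "dy": 0, "dz": 0, "wx": 0, "wy": 0, "wz": 0, "grip": 6.8}
  ]
}}

```text
t: 8.95
tool_pos: [0.5607, 0.0516, 0.0921]
eef_rot: [3.141, -0.003, 0.111]
contact_force: [1.7, 0.3, 6.7]
finger_gap: 0.799
gripper_force: 2.8
```

```bash
python3 look.py
python3 - <<'E'
from plant import manip
import cv2
c=manip.camera("wrist"); cv2.imwrite('pics/wrist5.png',cv2.resize(c['frame'][:,:,::-1],(800,600),interpolation=cv2.INTER_CUBIC))
E
```

```text
[0.56070297 0.0516124  0.0920748 ] [1.7 0.3 6.7] [[-0.0847  0.0401  0.0921]] 8.95
paddle slope 0.021753686977977603 open 0.6782463130220223 z at y.08 0.02701394467373788
plate x [-0.092  -0.0592 -0.0547] 2968
```

View pics/wrist5.png

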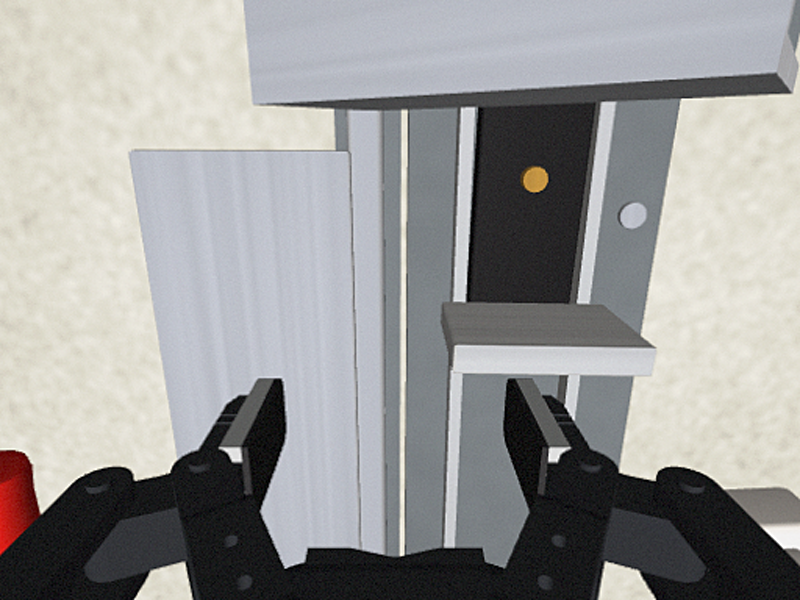

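The plate's rear top edge (452,374)-(653,375) is clear of the finger, the block is fully under the lid, and the plate stayed home at x of about -63. Now I'll release upward.

{"name": "drive_tool", "arguments": {
  "commands": [
    {"dx": 0, "dy": 0, "dz": -0.5, "wx": 0, "wy": 0, "wz": 0, "grip": 6.8},
    {"dx": 0, "dy": 0, "dz": -0.8, "wx": 0, "wy": 0, "wz": 0, "grip": 6.8},
    {"dx": 0, "dy": 0, "dz": -0.8, "wx": 0, "wy": 0, "wz": 0, "grip": 6.8},
    {"dx": 0, "dy": 0, "dz": -1, "wx": 0, "wy": 0, "wz": 0, "grip": 6.8},
    {"dx": 0, "dy": 0, "dz": -1, "wx": 0, "wy": 0, "wz": 0, "grip": 6.8},
    {"dx": 0, "dy": 0, "dz": -2, "wx": 0, "wy": 0, "wz": 0, "grip": 6.8},
    {"dx": 0, "dy": 0, "dz": -3, "wx": 0, "wy": 0, "wz": 0, "grip": 6.8},
    {"dx": -1, "dy": 0, "dz": -3, "wx": 0, "wy": 0, "wz": 0, "grip": 6.8},
    {"dx": -1, "dy": 0, "dz": -3, "wx": 0, "wy": 0, "wz": 0, "grip": 6.8},
    {"dx": -1, "dy": 0, "dz": -3, "wx": 0, "wy": 0, "wz": 0, "grip": 6.8},
    {"dx": 0, "dy": 0, "dz": 0, "wx": 0, "wy": 0, "wz": 0, "grip": 6.8},
    {"dx": 0, "dy": 0, "dz": 0, "wx": 0, "wy": 0, "wz": 0, "grip": 6.8},
    {"dx": 0, "dy": 0, "dz": 0, "wx": 0, "wy": 0, "wz": 0, "grip": 6.8}
  ]
}}

```text
t: 10.35
tool_pos: [0.5299, 0.0485, 0.2707]
eef_rot: [-3.141, 0.002, 0.112]
contact_force: [0.6, -0.9, -0.8]
finger_gap: 0.792
gripper_force: 0.0
```

```bash
python3 look.py
python3 - <<'E'
from plant import manip
import cv2
c=manip.camera("wrist"); cv2.imwrite('pics/wrist6.png',cv2.resize(c['frame'][:,:,::-1],(800,600),interpolation=cv2.INTER_CUBIC))
E
```

```text
[0.52985103 0.0484949  0.27072792] [ 0.6 -0.9 -0.8] [[-0.1157  0.0405  0.2707]] 10.35
paddle slope 0.6922211465902656 open 0.0077788534097343875 z at y.08 0.055098347992533186
plate x [-0.0633 -0.059  -0.0555] 422
```

View pics/wrist6.png

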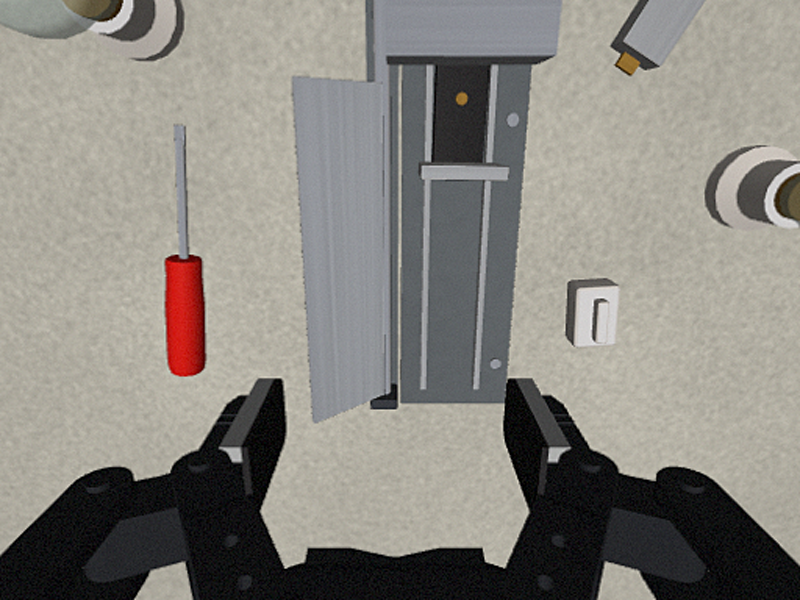

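The flap is shut at about 0. The plate's rear edge, at (422,180)-(508,180), is at bay x -63, and the bystanders haven't moved.

```bash
python3 -c "
from plant import manip
print(manip.job_done())"
```

```text
the job is handed in; nothing more can be done
None
```

The carrier is home against the stop, the flap has sprung shut behind the resistor block, the bystanders in the final view are undisturbed, and I handed the job in at about 10.5 s.

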